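# Reset and restart the phone test dock

## Task

The phone test dock on the blue mat has tripped. With the fingertips, reach into the well of the red key, press it right down and keep it down for two seconds, then let it come up and press the green key right down and let it come up too. Never press the blue key, do not lift, drag or tip the dock, leave the phone and the other things around it where they are, and finish clear of everything.

Things in the scene. Friction and masses are not known exactly. Their poses are not given: they have to be found in the camera images.
- dock: white loose box on the mat (mat 3 mm thick), 180 (x) x 210 (y) x 60 mm, 0.6 to 1.2 kg, turned any way. Origin: centre of underside, z up. Three square key wells in the top, centred at x = -46 mm (side with black display): red y = +63, blue 0, green -63 mm; 15 mm walls between, 18 to 20 mm outside; well floor 22 mm above underside. A phone lies in a 5 mm high frame on the +x half
- red_top (a point): red reset key: a round plastic key cap, 32 mm across and 7 mm thick, at the bottom of its own square well, 48 x 48 mm at the mouth with upright walls aligned with the dock's x and y; the point is the centre of the cap's top face, 22 mm below the dock's rim when released
- green_top (a point): green start key: a round plastic key cap, 32 mm across and 7 mm thick, at the bottom of its own square well, 48 x 48 mm at the mouth with upright walls aligned with the dock's x and y; the point is the centre of the cap's top face, 22 mm below the dock's rim when released
- blue_top (a point): blue calibration-erase key, not to be pressed: a round plastic key cap, 32 mm across and 7 mm thick, at the bottom of its own square well, 48 x 48 mm at the mouth with upright walls aligned with the dock's x and y; the point is the centre of the cap's top face, 22 mm below the dock's rim when released
- red_key (a joint): travel of the red key, m: 0 released, 0.008 right down (counts as pressed beyond 0.0055); a spring brings it up; needs 2 N to start moving and about 5.2 N to be right down, then meets a hard stop
- green_key (a joint): travel of the green key, as for the red one
- blue_key (a joint): travel of the blue key, as for the red one
- phone: opened phone lying loose in the frame on the dock, 71 x 146 x 9 mm, 160 g; its top is 69 mm above the dock's underside. Origin: centre of its underside; its long side runs along the dock's y
- flux: small loose amber bottle with white cap and orange label, 36 mm across, 72 mm tall, 60 g, standing on the mat beside the dock's +y side. Origin: centre of its underside
- cup: loose clear suction cup with a red-topped knob, 44 mm across, 32 mm tall, 30 g, on the mat in front of the dock's -x side. Origin: centre of its underside
- tray: loose open steel screw tray, 85 x 65 x 18 mm, 120 g, on the mat beside the dock's -y side. Origin: centre of its underside
Mind the look-alikes: they are no part of the job. There is more than one size of the tray; the job needs the smaller. Of the things shaped like the flux, the amber one is meant.

How it is judged:
By the outcome, as a careful person would: the job done as asked, in the order asked, and still so for the second after the job is handed in, with the robot touching nothing.
It also fails if it takes over 43 s, if anything falls off the work surface, if the arm or the gripper's body presses on something with over 40 N, if the wrist force passes 120 N, or if a joint passes its speed limit or range.

## Robot

A 7-joint arm with a two-finger parallel gripper is mounted at the origin on the work surface. World frame = base frame: x ahead of the robot, y to its left, z up, the work surface at z = 0. Lengths are in m, angles in rad, forces in N, time in s.
With the tool pointing down it reaches from about 0.425 to 0.875 m from the base axis. Payload 8.4 kg.
Tool frame: the origin (TCP) lies on the centre line of the jaws, within the pads' length; the fingertips stand 19 mm ahead of it and the grasp point (between the pads) is the TCP; z points along the fingers, y is the line along which they close (so a half turn about z gives the same grasp; the last joint's range is limited). The gripper opens to 85 mm and grips with 20 to 120 N. Pads are 22 mm wide; open, the fingers measure 114 mm over their backs; the gripper's body (76 mm by 85 mm) begins 54 mm behind the grasp point. The pads swing forward as they close: fully open they stand 13 mm farther back than shut.
Start: joints at [1.221, 0.333, 0.04, 1.465, -0.013, 1.343, -0.059], TCP at [0.161, -0.63, 0.25] pointing down, gripper open.
Joint ranges: [-2.58, 2.58], [-0.38, 2.09], [-1.3, 1.39], [0.25, 2.4], [-1.5, 4.64], [0.08, 2.09], [-2.65, 2.65]. Speed limits (rad/s): [2.22, 2.22, 2.79, 2.79, 3.14, 3.14, 3.14].

## Interface

Orientations are given as a unit quaternion [w, x, y, z].
In Python, from station import * gives the robot as it stands. The module is installed in compiled form; this text tells all that it offers.
- The arm moves only by the tool jog_arm, never from a script. Its argument "targets" is a list of rows, each an object of numbers: "dx", "dy", "dz": the shift along the world's x, y, z in mm; "spin": the turn about the world's z in degrees. In form: [{"dx": .., "dy": .., "dz": .., "spin": ..}, ...]. A call has 1 to 10 rows; each row shifts and turns the commanded pose from where the row before left it; what a row does not reach is not made up. A row lasts 1/8 s, in which the tool goes at most 62.5 mm and 10.7 degrees, less where a joint would pass 70% of its speed; a pose out of reach is approached as far as the arm can. A call with a gripper value outside its range is refused whole. "gripper" is the opening, from -1 (shut) to 1 (fully open), so that 0 is half open, set as the call begins (left out, the last holds). The fingers move at their own pace and stop on an object; "newtons" is the grip in N (left out, the last holds). Time passes only in rows, so rows that do not move let the fingers close. It gives the time, the measured TCP pose, the force, the opening and the grip force at its end, in the units of the state.
- state(): the state, without advancing time (a new reading comes with each control period).
- get_image(name): name is "scene" or "side" or "wrist"; returns the picture (480x640x3 uint8, blue, green, red); there is no depth.
- camera_params(name): a dict with "fovy" (degrees; the focal length in pixels is half the picture's height over the tangent of half this angle, whatever the lens; pixels are square), "cx", "cy" (the principal point, pixels), "extrinsics" (4x4, takes a point from world to camera coordinates). Camera axes: x right, y down, z forward; pixel columns grow to the right and rows downward; lengths in m; the calibration is good to about 2 mm. A picture is of the moment at which its call begins: read the wrist's pose just before it. camera_params takes no time and is no camera call; for the wrist camera it gives the pose at the moment of the call.
- hand_in(): hands the job in; it is judged then, once.
The state is a dict: "clock": time; "q": joint angles; "dq": joint speeds; "tau": joint torques, N m; "position": TCP position; "orientation": TCP orientation; "ft_force": force on the tool from outside, world axes, zero at the start; "moment": the same for the moment, N m; "gripper_width": finger opening in m; "grip_force": force on a finger pad.
Only numpy, scipy, OpenCV 4.12 (cv2) and the standard library are available. Lean on these libraries where they do the work, as an engineer would, in place of code of your own. Each camera call takes 0.05 s, during which the arm holds its last target. There are 200 camera calls.

## Working session

There is one attempt and no reset: what is moved stays moved. The work goes in short steps, Python scripts to look and compute and a tool call to move; the robot and the scene stay as the last step left them, time stands still between calls to the robot, and variables do not carry over. Pictures are saved under pics/ and viewed, at most 10 in all, crops included, and the job is handed in when it is done.

Besides the shell and the picture viewer there is one more tool, called after "Call:" as a command line: name --argument value ..., lists and objects as JSON in quotes. jog_arm: Moves the arm, as the interface text tells. Its arguments: {"type":"object","properties":{"targets":{"type":"array","items":{"type":"object","properties":{"dx":{"type":"number"},"dy":{"type":"number"},"dz":{"type":"number"},"spin":{"type":"number"}}}},"gripper":{"type":"number"},"newtons":{"type":"number"}},"required":["targets"]}

```bash
mkdir -p pics; python3 - <<'E'
from station import *
import cv2
s=state();print(s)
for n in("scene","side"):
    cv2.imwrite(f"pics/{n}0.png",get_image(n));p=camera_params(n);print(n,p)
E
```

```text
{'clock': 0.0, 'q': array([ 1.22077524,  0.33394347,  0.03990313,  1.4663146 , -0.01343096,
        1.34327956, -0.05849461]), 'dq': array([ 2.13639589e-03,  8.10977465e-05, -2.40848667e-04, -7.08605008e-04,
       -1.07806700e-03,  5.35179836e-04,  9.90976997e-04]), 'tau': array([-7.60685816e-04, -6.58554840e+01,  1.36499114e+00, -4.05565131e+01,
        1.67721952e-02,  1.25728128e-02, -2.27595257e-05]), 'position': array([ 0.16118655, -0.62924481,  0.24937938]), 'orientation': array([-8.25442982e-04,  9.92148997e-01,  1.25058637e-01, -1.51628386e-04]), 'ft_force': array([0.23714877, 0.27350836, 0.15648345]), 'moment': array([0.0076519 , 0.03440573, 0.02359964]), 'grip_force': 0.0, 'gripper_width': 0.08532068012070852}
scene {'fovy': 45.38688013130005, 'cx': 317.91255725804297, 'cy': 228.5902389132742, 'extrinsics': array([[-0.41408252,  0.91018534, -0.00991489,  0.21889464],
       [ 0.71522886,  0.31861237, -0.62204006, -0.37642533],
       [-0.56301274, -0.26466733, -0.78292264,  1.46325675],
       [ 0.        ,  0.        ,  0.        ,  1.        ]])}
side {'fovy': 52.32840782132138, 'cx': 323.04242316258035, 'cy': 245.40850131995208, 'extrinsics': array([[ 0.86401169, -0.50280646,  0.02587395, -0.51495383],
       [-0.24212933, -0.4600288 , -0.85425224,  0.21803045],
       [ 0.44142631,  0.73181908, -0.51921445,  0.53644628],
       [ 0.        ,  0.        ,  0.        ,  1.        ]])}
```

View pics/scene0.png

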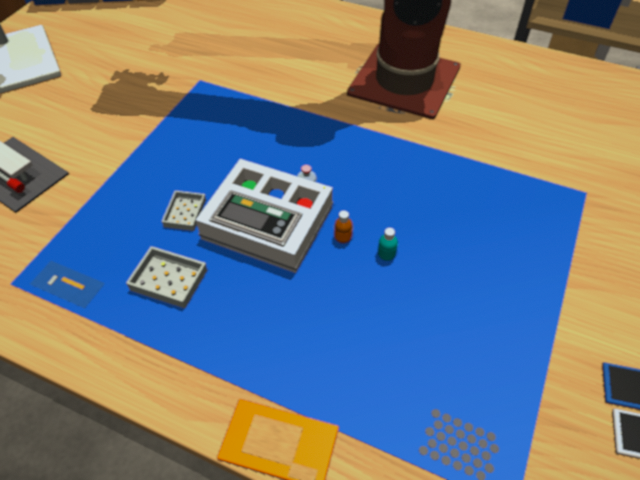

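View pics/side0.png

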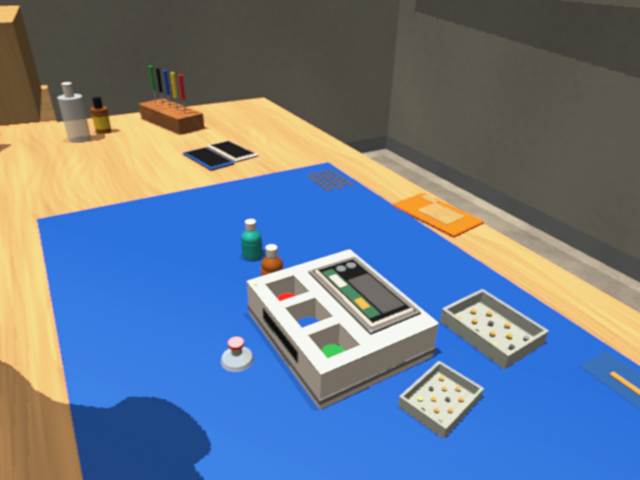

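```bash
python3 - <<'E'
import cv2,numpy as np
a=cv2.imread("pics/side0.png")[240:400,235:445];b=cv2.imread("pics/scene0.png")[150:280,190:340]
a=cv2.resize(a,None,fx=3.8,fy=3.8,interpolation=2);b=cv2.resize(b,None,fx=5,fy=4.5,interpolation=2) 
cv2.imwrite("pics/sidec.png",a[:600]);b=cv2.resize(cv2.imread("pics/scene0.png")[150:280,190:340],None,fx=4.6,fy=4.6,interpolation=2);cv2.imwrite("pics/scenec.png",b)
E
```

```text
(no output)
```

View pics/sidec.png

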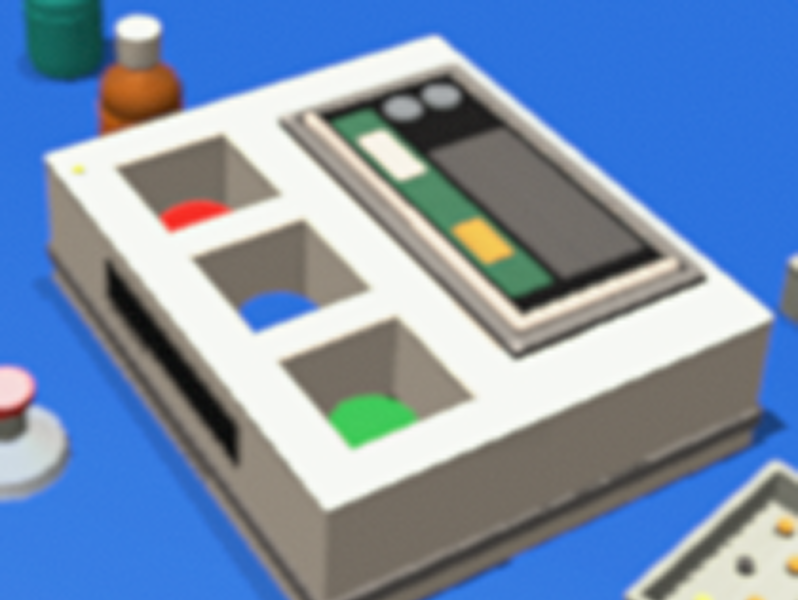

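View pics/scenec.png

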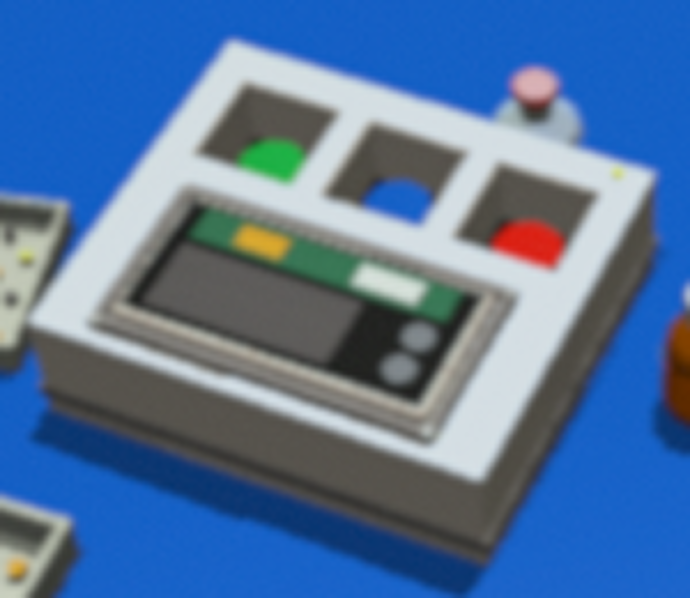

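Side crop (3.8x, offset 235,240): dock corners at (45,157), (437,36), (772,320), (328,512); red well at upper left, green at bottom. Scene crop (4.6x, offset 190,150): corners at (656,175), (487,480), (32,322), (232,40).

```bash
cat > h.py <<'E'
import numpy as np
from scipy.optimize import least_squares
def proj(p,P):
    E=np.array(p["extrinsics"]);c=P@E[:3,:3].T+E[:3,3];f=240/np.tan(np.radians(p["fovy"])/2)
    return np.c_[p["cx"]+f*c[:,0]/c[:,2],p["cy"]+f*c[:,1]/c[:,2]]
def world(v,L):
    c,s=np.cos(v[2]),np.sin(v[2]);L=np.array(L,float)
    return np.c_[v[0]+c*L[:,0]-s*L[:,1],v[1]+s*L[:,0]+c*L[:,1],L[:,2]+.003]
E
python3 - <<'E'
from station import *
from h import *
C=[(-.09,.105,.06),(.09,.105,.06),(.09,-.105,.06),(-.09,-.105,.06)]
def w(y):return [(-.07,y+.024,.06),(-.022,y+.024,.06),(-.022,y-.024,.06),(-.07,y-.024,.06)]
L=C+w(.063)+w(-.063)
A=np.array([(45,157),(437,36),(772,320),(328,512),(117,167),(223,136),(281,192),(173,231),(282,358),(399,318),(474,398),(352,448)])/3.8+[235,240]
B=np.array([(656,175),(487,480),(32,322),(232,40),(598,193),(553,270),(452,235),(498,163),(336,112),(292,184),(198,153),(243,85)])/4.6+[190,150]
ps,pc=camera_params("side"),camera_params("scene")
for nm,sel in(("side",1),("scene",2),("both",3)):
    def r(v):
        W=world(v,L);o=[]
        if sel&1:o.append((proj(ps,W)-A).ravel())
        if sel&2:o.append((proj(pc,W)-B).ravel())
        return np.concatenate(o)
    f=min((least_squares(r,[.45,-.25,t]) for t in(0,1.5,3,-1.5)),key=lambda f:f.cost)
    print(nm,f.x,np.degrees(f.x[2]),np.sqrt(np.mean(f.fun**2)))
v=f.x
print(world(v,[(-.046,y,.038) for y in(.063,0,-.063)]))
E
```

```text
side [ 0.55744105 -0.1039773   0.01546621] 0.8861486984485848 0.7683392110297639
scene [ 0.55645971 -0.09904265  0.0230272 ] 1.3193616015017384 0.49792481830318736
both [ 0.55738055 -0.10189462  0.01866894] 1.0696514991752657 1.1305300145778698
[[ 0.51021249 -0.03976432  0.041     ]
 [ 0.51138856 -0.10275334  0.041     ]
 [ 0.51256464 -0.16574236  0.041     ]]
```

Call:
jog_arm --targets '[{"dx": 25,"dy": 42,"spin": -1.3},{"dx": 25,"dy": 42,"spin": -1.3},{"dx": 25,"dy": 42,"spin": -1.3},{"dx": 25,"dy": 42,"spin": -1.3},{"dx": 25,"dy": 42,"spin": -1.3},{"dx": 25,"dy": 42,"spin": -1.3},{"dx": 25,"dy": 42,"spin": -1.3},{"dx": 25,"dy": 42,"spin": -1.3},{"dx": 25,"dy": 42,"spin": -1.3},{"dx": 25,"dy": 42,"spin": -1.3}]' --gripper -1 --newtons 40

```text
schema error: expected keys dx, dy, dz, spin
```

Call:
jog_arm --targets '[{"dx": 25,"dy": 42},{"dx": 25,"dy": 42},{"dx": 25,"dy": 42},{"dx": 24,"dy": 43},{},{}]'

```text
schema error: expected keys dx, dy, dz, spin
```

```bash
python3 - <<'E'
from station import *
import cv2
s=state();print(s);p=camera_params("wrist");print(p)
i=get_image("wrist");cv2.imwrite("pics/w1.png",i)
E
```

```text
{'clock': 0.1, 'q': array([ 1.22080917,  0.33386438,  0.03990039,  1.46617979, -0.01337688,
        1.34328978, -0.05848424]), 'dq': array([ 0.00023304, -0.0027475 , -0.00125242, -0.00065338, -0.00035596,
        0.00015057, -0.00057129]), 'tau': array([ 5.00443581e-03, -6.60007882e+01,  1.37078483e+00, -4.06467640e+01,
        1.70863420e-02,  8.98141880e-03, -4.07361654e-05]), 'position': array([ 0.16116832, -0.62931056,  0.24949645]), 'orientation': array([-7.20976296e-04,  9.92149512e-01,  1.25055193e-01, -1.56669846e-04]), 'ft_force': array([-0.57678386,  0.009573  ,  0.21669346]), 'moment': array([ 0.00978204, -0.01973986, -0.00711297]), 'grip_force': 0.0, 'gripper_width': 0.08506983101202757}
{'fovy': 58.23542957262884, 'cx': 313.78263295957976, 'cy': 233.5051290657961, 'extrinsics': array([[ 2.48574395e-01, -9.68612806e-01, -4.50201498e-05,
        -6.49784792e-01],
       [-9.28607021e-01, -2.38320959e-01,  2.84415404e-01,
        -3.71018753e-02],
       [-2.75499132e-01, -7.06565809e-02, -9.58701140e-01,
         3.78222583e-01],
       [ 0.00000000e+00,  0.00000000e+00,  0.00000000e+00,
         1.00000000e+00]])}
```

View pics/w1.png

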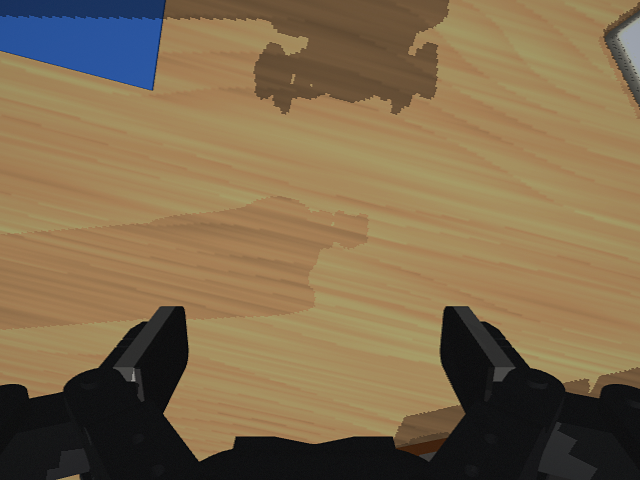

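The wrist view shows only table and open fingers; the moves were refused because every row needs all keys. Repeating.

Call:
jog_arm --targets '[{"dx": 25,"dy": 42,"dz": 0,"spin": -1.3},{"dx": 25,"dy": 42,"dz": 0,"spin": -1.3},{"dx": 25,"dy": 42,"dz": 0,"spin": -1.3},{"dx": 25,"dy": 42,"dz": 0,"spin": -1.3},{"dx": 25,"dy": 42,"dz": 0,"spin": -1.3},{"dx": 25,"dy": 42,"dz": 0,"spin": -1.3},{"dx": 25,"dy": 42,"dz": 0,"spin": -1.3},{"dx": 25,"dy": 42,"dz": 0,"spin": -1.3},{"dx": 25,"dy": 42,"dz": 0,"spin": -1.3},{"dx": 25,"dy": 42,"dz": 0,"spin": -1.3}]' --gripper -1 --newtons 40

```text
clock: 1.4
position: [0.4118, -0.2082, 0.2503]
orientation: [0.0, 1.0, 0.011, 0.0]
ft_force: [0.2, -0.9, -0.2]
gripper_width: 0.0002
grip_force: 0.0
```

Call:
jog_arm --targets '[{"dx": 25,"dy": 42,"dz": 0,"spin": 0},{"dx": 25,"dy": 42,"dz": 0,"spin": 0},{"dx": 25,"dy": 42,"dz": 0,"spin": 0},{"dx": 24,"dy": 43,"dz": 0,"spin": 0},{"dx": 0,"dy": 0,"dz": 0,"spin": 0},{"dx": 0,"dy": 0,"dz": 0,"spin": 0}]'

```text
clock: 2.15
position: [0.51, -0.0412, 0.25]
orientation: [0.0, 1.0, 0.012, -0.0]
ft_force: [0.3, -0.1, 0.3]
gripper_width: 0.0
grip_force: 0.0
```

```bash
python3 - <<'E'
from station import *
import cv2
s=state();print(s);p=camera_params("wrist");print(p)
i=get_image("wrist");cv2.imwrite("pics/w2.png",i)
E
```

```text
{'clock': 2.15, 'q': array([ 0.52454604,  0.08869562, -0.55790478,  1.77192361,  0.04893639,
        1.29548925, -1.59195397]), 'dq': array([ 0.01678384, -0.00795704,  0.01701352,  0.00517157, -0.0006601 ,
       -0.00045542, -0.00045483]), 'tau': array([ -1.54960234, -41.81268454,  -3.06546763, -40.36558986,
        -0.15726796,  -0.054654  ,  -0.06569553]), 'position': array([ 0.5099574 , -0.04123062,  0.24998232]), 'orientation': array([ 9.80124267e-05,  9.99929203e-01,  1.18919540e-02, -4.01867547e-04]), 'ft_force': array([ 0.30627483, -0.07754888,  0.2619669 ]), 'moment': array([-0.03353261,  0.0084958 , -0.01946675]), 'grip_force': 0.0, 'gripper_width': 2.5217312762369984e-06}
{'fovy': 58.23542957262884, 'cx': 313.78263295957976, 'cy': 233.5051290657961, 'extrinsics': array([[ 0.0242424 , -0.99970487,  0.00157539, -0.05415362],
       [-0.95830893, -0.02278972,  0.28482383,  0.45073551],
       [-0.28470387, -0.00841452, -0.95857859,  0.52351167],
       [ 0.        ,  0.        ,  0.        ,  1.        ]])}
```

View pics/w2.png

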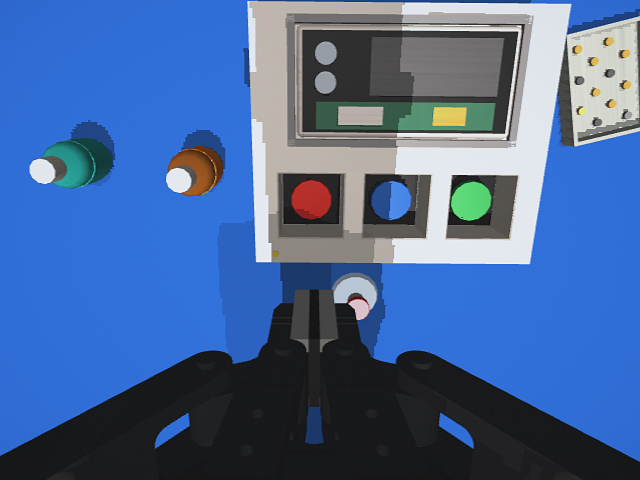

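The wrist view is clear: red cap at (311,200), blue (391,200), green (471,201); dock front corners at (257,262) and (529,264). I'll refine the pose and view the gripper's outline from the side, to check how the linkage flares.

```bash
python3 - <<'E'
from station import *
from h import *
import cv2
p=camera_params("wrist")
L=[(-.09,.105,.06),(.09,.105,.06),(.09,-.105,.06),(-.09,-.105,.06),(-.07,.087,.06),(-.022,.087,.06),(-.022,-.087,.06),(-.07,-.087,.06),(-.046,.063,.038),(-.046,0,.038),(-.046,-.063,.038)]
A=np.array([(257,262),(249,2),(571,4),(529,264),(280,237),(278,174),(517,176),(507,238),(311,200),(391,200),(471,201)])
f=least_squares(lambda v:(proj(p,world(v,L))-A).ravel(),[.557,-.102,.018]);v=f.x
print(v,np.degrees(v[2]),np.round(f.fun.reshape(-1,2),1).tolist())
print(world(v,[(-.046,y,.038) for y in(.063,0,-.063)]))
i=get_image("side");s=camera_params("side")
pos=state()["position"]
h=np.array([-.019,0,.011,.02,.03,.04,.054]);P=pos+np.c_[0*h,0*h,h]
q=proj(s,P);q2=proj(s,P+[0,.024,0]);q3=proj(s,P-[0,.024,0]);o=(q[2]-[80,80]).astype(int);print(q)
c=i[o[1]:o[1]+140,o[0]:o[0]+170];c=cv2.resize(c,None,fx=4.2,fy=4.2,interpolation=2)
for a,b in zip(q2,q3):
    for t,col in((a,(0,255,255)),(b,(255,255,0))):cv2.circle(c,tuple(((t-o)*4.2).astype(int)),3,col,-1)
cv2.imwrite("pics/s2.png",c)
E
```

```text
[ 0.55767714 -0.10260454  0.01446567] 0.8288218575096147 [[-1.2, 0.0], [-1.4, -1.0], [-0.2, 0.1], [0.1, 0.0], [-1.1, 0.3], [-0.0, -0.3], [1.5, -0.3], [2.3, 1.0], [0.1, 0.1], [0.1, 0.8], [-0.1, 0.4]]
[[ 0.51077064 -0.04027653  0.041     ]
 [ 0.51168195 -0.10326993  0.041     ]
 [ 0.51259326 -0.16626334  0.041     ]]
[[285.1774346  178.60531217]
 [284.95543379 164.31175127]
 [284.82354299 155.81993894]
 [284.71373449 148.74989927]
 [284.58966844 140.76188505]
 [284.46338135 132.63086896]
 [284.28273309 120.99979904]]
```

View pics/s2.png

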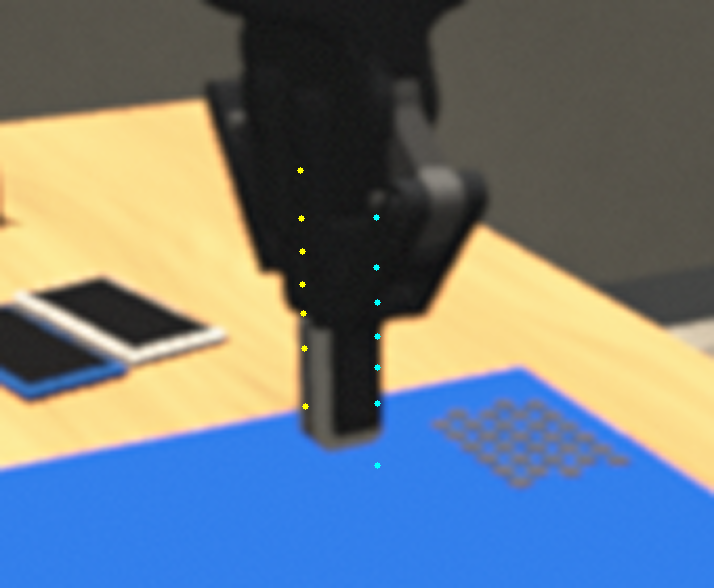

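Tip outline matches the calibration; the linkage flare starts about 27 mm above the TCP, so it clears the rim (11 mm above the TCP when pressed). Descending.

Call:
jog_arm --targets '[{"dx": 1,"dy": 1,"dz": -40,"spin": 0},{"dx": 0,"dy": 0,"dz": -50,"spin": 0},{"dx": 0,"dy": 0,"dz": -40,"spin": 0},{"dx": 0,"dy": 0,"dz": -30,"spin": 0},{"dx": 0,"dy": 0,"dz": -20,"spin": 0},{"dx": 0,"dy": 0,"dz": 0,"spin": 0},{"dx": 0,"dy": 0,"dz": 0,"spin": 0}]'

```text
clock: 3.12
position: [0.5117, -0.0403, 0.0712]
orientation: [0.0, 1.0, 0.011, 0.0]
ft_force: [0.5, 0.0, 0.5]
gripper_width: 0.0005
grip_force: 0.0
```

```bash
python3 - <<'E'
from station import *
import cv2
s=state();print(s['position'],s['ft_force'])
i=cv2.resize(get_image("side")[180:340,210:400],None,fx=3.5,fy=3.5,interpolation=2);cv2.imwrite("pics/s3.png",i)
E
```

```text
[ 0.51168035 -0.04032465  0.07122273] [0.45079275 0.02951186 0.46168738]
```

View pics/s3.png

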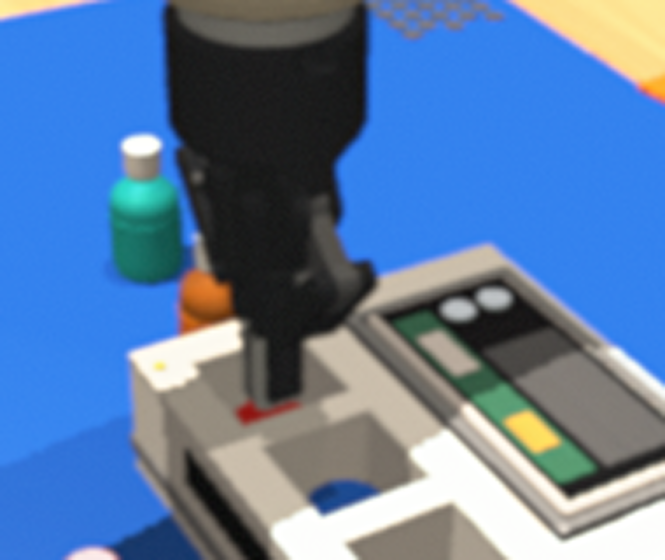

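The shut fingertips are inside the red well, just above the red cap around (270,405), clear of the walls. Next I press.

Call:
jog_arm --targets '[{"dx": 0,"dy": 0,"dz": -6,"spin": 0},{"dx": 0,"dy": 0,"dz": -4,"spin": 0},{"dx": 0,"dy": 0,"dz": -4,"spin": 0},{"dx": 0,"dy": 0,"dz": -3,"spin": 0},{"dx": 0,"dy": 0,"dz": 0,"spin": 0}]'

```text
clock: 3.8
position: [0.5114, -0.0398, 0.0533]
orientation: [0.0, 1.0, 0.012, 0.0]
ft_force: [-1.1, -1.4, 4.9]
gripper_width: 0.0002
grip_force: 2.3
```

Call:
jog_arm --targets '[{"dx": 0,"dy": 0,"dz": -1,"spin": 0},{"dx": 0,"dy": 0,"dz": -1,"spin": 0},{"dx": 0,"dy": 0,"dz": 0,"spin": 0}]'

```text
clock: 4.18
position: [0.5115, -0.0397, 0.052]
orientation: [0.0, 1.0, 0.012, 0.0]
ft_force: [-4.7, -1.0, 12.7]
gripper_width: -0.0001
grip_force: 6.6
```

On the hard stop (12.7 N). Hold for 2.5 s.

Call:
jog_arm --targets '[{"dx": 0,"dy": 0,"dz": 0,"spin": 0},{"dx": 0,"dy": 0,"dz": 0,"spin": 0},{"dx": 0,"dy": 0,"dz": 0,"spin": 0},{"dx": 0,"dy": 0,"dz": 0,"spin": 0},{"dx": 0,"dy": 0,"dz": 0,"spin": 0},{"dx": 0,"dy": 0,"dz": 0,"spin": 0},{"dx": 0,"dy": 0,"dz": 0,"spin": 0},{"dx": 0,"dy": 0,"dz": 0,"spin": 0},{"dx": 0,"dy": 0,"dz": 0,"spin": 0},{"dx": 0,"dy": 0,"dz": 0,"spin": 0}]'

```text
clock: 5.42
position: [0.5115, -0.0397, 0.0521]
orientation: [0.0, 1.0, 0.012, 0.0]
ft_force: [-3.4, -1.2, 12.8]
gripper_width: 0.0001
grip_force: 6.5
```

Call:
jog_arm --targets '[{"dx": 0,"dy": 0,"dz": 0,"spin": 0},{"dx": 0,"dy": 0,"dz": 0,"spin": 0},{"dx": 0,"dy": 0,"dz": 0,"spin": 0},{"dx": 0,"dy": 0,"dz": 0,"spin": 0},{"dx": 0,"dy": 0,"dz": 0,"spin": 0},{"dx": 0,"dy": 0,"dz": 0,"spin": 0},{"dx": 0,"dy": 0,"dz": 0,"spin": 0},{"dx": 0,"dy": 0,"dz": 0,"spin": 0},{"dx": 0,"dy": 0,"dz": 0,"spin": 0},{"dx": 0,"dy": 0,"dz": 0,"spin": 0}]'

```text
clock: 6.68
position: [0.5114, -0.0398, 0.052]
orientation: [0.0, 1.0, 0.012, 0.0]
ft_force: [-3.4, -1.5, 12.1]
gripper_width: -0.0001
grip_force: 6.5
```

Call:
jog_arm --targets '[{"dx": 0,"dy": 0,"dz": 5,"spin": 0},{"dx": 0,"dy": 0,"dz": 10,"spin": 0},{"dx": 0,"dy": 0,"dz": 25,"spin": 0},{"dx": 0,"dy": 0,"dz": 35,"spin": 0},{"dx": 0,"dy": 0,"dz": 40,"spin": 0},{"dx": 0,"dy": 0,"dz": 40,"spin": 0},{"dx": 0,"dy": 0,"dz": 20,"spin": 0},{"dx": 0,"dy": 0,"dz": 0,"spin": 0},{"dx": 0,"dy": 0,"dz": 0,"spin": 0}]'

```text
clock: 7.8
position: [0.5107, -0.0395, 0.2253]
orientation: [-0.0, 1.0, 0.012, -0.001]
ft_force: [-1.4, -0.0, -0.8]
gripper_width: 0.0002
grip_force: 0.0
```

```bash
python3 - <<'E'
from station import *
import cv2
s=state();print(s['position'],s['ft_force'])
p=camera_params("wrist");a=get_image("wrist");import numpy as np
from h import *
print(proj(p,world([.55768,-.1026,.01447],[(-.046,y,.038) for y in(.063,0,-.063)]+[(-.09,.105,.06),(-.09,-.105,.06)])))
cv2.imwrite("pics/w3.png",a)
E
```

```text
[ 0.51068098 -0.03954408  0.22528277] [-1.39659275 -0.00554698 -0.77328177]
[[314.24204831 208.29872181]
 [400.16431169 209.11133195]
 [485.95468449 209.92269474]
 [254.72455114 275.04113972]
 [548.84935266 277.64595554]]
```

View pics/w3.png

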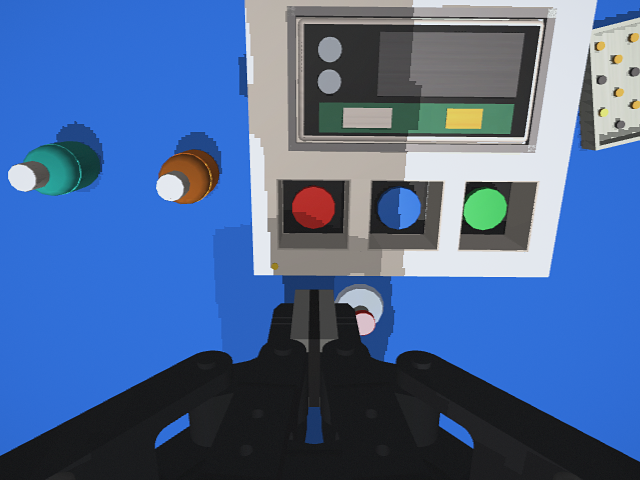

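Red cap at (313,207) and green at (485,208) match the predictions, so the dock has not moved and red is up. Now green.

Call:
jog_arm --targets '[{"dx": 0,"dy": -37,"dz": 0,"spin": 0},{"dx": 1,"dy": -50,"dz": 0,"spin": 0},{"dx": 1,"dy": -40,"dz": 0,"spin": 0},{"dx": 0,"dy": 0,"dz": -45,"spin": 0},{"dx": 0,"dy": 0,"dz": -50,"spin": 0},{"dx": 0,"dy": 0,"dz": 0,"spin": 0},{"dx": 0,"dy": 0,"dz": 0,"spin": 0}]'

```text
clock: 8.72
position: [0.5139, -0.1665, 0.1324]
orientation: [-0.0, 1.0, 0.012, 0.0]
ft_force: [0.4, 0.0, 1.3]
gripper_width: -0.0001
grip_force: 0.0
```

Call:
jog_arm --targets '[{"dx": -1,"dy": 0,"dz": -40,"spin": 0},{"dx": 0,"dy": 0,"dz": -20,"spin": 0},{"dx": 0,"dy": 0,"dz": -8,"spin": 0},{"dx": 0,"dy": 0,"dz": -4,"spin": 0},{"dx": 0,"dy": 0,"dz": -4,"spin": 0},{"dx": 0,"dy": 0,"dz": -3,"spin": 0},{"dx": 0,"dy": 0,"dz": 0,"spin": 0}]'

```text
clock: 9.6
position: [0.5133, -0.1669, 0.053]
orientation: [0.0, 1.0, 0.012, 0.001]
ft_force: [1.8, -0.4, 5.5]
gripper_width: 0.0001
grip_force: 2.4
```

Call:
jog_arm --targets '[{"dx": 0,"dy": 0,"dz": -1,"spin": 0},{"dx": 0,"dy": 0,"dz": -1,"spin": 0},{"dx": 0,"dy": 0,"dz": 0,"spin": 0},{"dx": 0,"dy": 0,"dz": 0,"spin": 0},{"dx": 0,"dy": 0,"dz": 0,"spin": 0}]'

```text
clock: 10.22
position: [0.5134, -0.1669, 0.052]
orientation: [0.0, 1.0, 0.012, 0.001]
ft_force: [-2.3, 0.6, 17.0]
gripper_width: -0.0004
grip_force: 8.5
```

Call:
jog_arm --targets '[{"dx": 0,"dy": 0,"dz": 5,"spin": 0},{"dx": 0,"dy": 0,"dz": 10,"spin": 0},{"dx": 0,"dy": 0,"dz": 25,"spin": 0},{"dx": 0,"dy": 0,"dz": 35,"spin": 0},{"dx": 0,"dy": 0,"dz": 40,"spin": 0},{"dx": 0,"dy": 0,"dz": 40,"spin": 0},{"dx": 0,"dy": 0,"dz": 40,"spin": 0},{"dx": 0,"dy": 0,"dz": 0,"spin": 0},{"dx": 0,"dy": 0,"dz": 0,"spin": 0}]'

```text
clock: 11.35
position: [0.5115, -0.1665, 0.2444]
orientation: [-0.0, 1.0, 0.012, -0.001]
ft_force: [0.4, -0.2, -1.7]
gripper_width: -0.0001
grip_force: 0.0
```

```bash
python3 - <<'E'
from station import *
import cv2
s=state();print(s['clock'],s['position'],s['ft_force'])
cv2.imwrite("pics/w4.png",get_image("wrist"))
E
```

```text
11.35 [ 0.51149842 -0.1665213   0.24442818] [ 0.41082537 -0.17462454 -1.69570325]
```

View pics/w4.png

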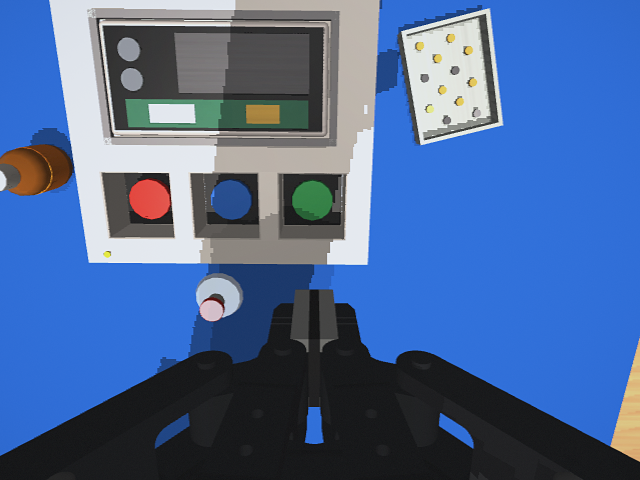

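All three keys are up: red (150,199), blue (231,199), green (312,200). The dock and the things around it are in place, and the gripper is about 160 mm above the dock.

```bash
python3 -c "
from station import *
print(hand_in())"
```

```text
the job is handed in; nothing more can be done
None
```

The red key was pressed to its stop, held about 2.5 s and released; then the green key was pressed to its stop and released. The blue key was not touched, nothing was seen to move, and the job was handed in at about 11.4 s with the arm clear.

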